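Find the weak return spring on the spring tester

ROBOT

A 6-joint arm with a two-finger parallel gripper is mounted at the origin on the work surface. World frame = base frame: x ahead of the robot, y to its left, z up, the work surface at z = 0. Lengths are in m, angles in rad, forces in N, time in s.
With the tool pointing down it reaches from about 0.25 to 0.775 m from the base axis. Payload 4 kg.
Tool frame: the origin (TCP) lies between the finger pads; the fingertips stand 8 mm ahead of it and the grasp point (between the pads) lies 11 mm behind it; z points along the fingers, y is the direction in which the jaws open and shut (so a half turn about z gives the same grasp; the last joint's range is limited). The gripper opens to 85 mm and grips with 20 to 120 N. Pads are 22 mm wide; open, the fingers measure 114 mm over their backs; the gripper's body (76 mm by 85 mm) begins 54 mm behind the grasp point. The pads swing forward as they close: fully open they stand 13 mm farther back than shut.
Start: joints at [1.217, 0.087, 1.371, -0, 1.684, -0.103], TCP at [0.137, 0.533, 0.239] pointing down, gripper open.
Joint ranges: [-3.1, 3.1], [-0.76, 2.03], [0.27, 2.55], [-1.08, 4.22], [0.17, 2.65], [-2.57, 2.57]. Speed limits (rad/s): [2.79, 2.79, 3.14, 3.14, 3.14, 3.14].

INTERFACE

Orientations are given as [roll, pitch, yaw] about the fixed x, y, z axes, in that order (R = Rz(yaw) Ry(pitch) Rx(roll)).
In Python, from station import manip gives the robot as it stands. Calls block until the motion is done:
- manip.move_pose(position, orientation): joint-space move of the TCP to a pose.
- manip.line_to(position, max_speed=0.15, frame=None): straight line of the TCP; frame=None keeps the orientation; max_speed is the mean speed in m/s.
- manip.movej(angles): joint-space move.
- manip.open() and manip.grab(): open the fingers fully, or close them until they stop; the grip force is fixed at half the most.
- manip.wait(seconds).
- manip.solve_ik(position, orientation): joint angles nearest the present ones, or None.
- manip.read_camera(name): name is "scene" or "side" or "wrist"; returns the picture (400x640x3 uint8, red, green, blue); there is no depth.
- manip.camera_params(name): a dict with "mtx" (3x3 intrinsics, pixels), "cam_to_world" (4x4, takes a point from camera to world coordinates). Camera axes: x right, y up, looking along -z (the intrinsics and any distortion apply to the point x, -y, -z); pixel columns grow to the right and rows downward; lengths in m; the calibration is good to about 2 mm. A picture is of the moment at which its call begins: read the wrist's pose just before it. camera_params takes no time and is no camera call; for the wrist camera it gives the pose at the moment of the call.
A pose or a line that the arm cannot do raises manip.IKError and nothing moves.
- manip.job_done(): hands the job in, once; it reports no verdict.
Readings, each from a call of its own:
- manip.current_t(): time.
- manip.current_qpos(): joint angles.
- manip.current_joint_vel(): joint speeds.
- manip.current_joint_efforts(): joint torques, N m.
- manip.current_position(): TCP position.
- manip.current_tcp_rot(): TCP orientation.
- manip.current_ft_force(): force on the tool from outside, world axes, zero at the start.
- manip.current_torque(): the same for the moment, N m.
- manip.current_width(): opening from 0.0 (shut) to 1.0 (fully open).
Only numpy, scipy, OpenCV 4.12 (cv2) and the standard library are available. Lean on these libraries where they do the work, as an engineer would, in place of code of your own. Each camera call takes 0.05 s, during which the arm holds its last target.

TASK

One of the three return springs standing in the spring tester has gone weak. Press each of the three straight down on its cap with about 12 N (never more than 16 N) so that it drives its brass drag pointer down, without touching the pointers yourself, and compare the pointers with the top edge of the reference bar. Stand the spring whose pointer went below the edge upright on the floor of the grey reject tray, leave the other two seated in their sockets, and do not disturb the other things on the table.

Things in the scene. Friction and masses are not known exactly. Their poses are not given: they have to be found in the camera images.
- spring_a: one of three look-alike return springs: steel coil 29 mm dia., 65 mm long unloaded, foot disc 32 mm dia., 8 mm high; flat cap disc 42 mm dia., 6 mm thick, on an 8 mm hub of 29 mm dia., fixed to the coil. 0.13 kg. Loose, upright in a tester socket (which one varies). Origin: centre of the foot's underside, z up. Linear, stiffness unknown (0.4 to 1.2 N/mm); coil-bound at 30 mm. Lift it by the cap
- spring_b: one of three look-alike return springs: steel coil 29 mm dia., 65 mm long unloaded, foot disc 32 mm dia., 8 mm high; flat cap disc 42 mm dia., 6 mm thick, on an 8 mm hub of 29 mm dia., fixed to the coil. 0.13 kg. Loose, upright in a tester socket (which one varies). Origin: centre of the foot's underside, z up. Linear, stiffness unknown (0.4 to 1.2 N/mm); coil-bound at 30 mm. Lift it by the cap
- spring_c: one of three look-alike return springs: steel coil 29 mm dia., 65 mm long unloaded, foot disc 32 mm dia., 8 mm high; flat cap disc 42 mm dia., 6 mm thick, on an 8 mm hub of 29 mm dia., fixed to the coil. 0.13 kg. Loose, upright in a tester socket (which one varies). Origin: centre of the foot's underside, z up. Linear, stiffness unknown (0.4 to 1.2 N/mm); coil-bound at 30 mm. Lift it by the cap
- spring_a_top (a point): centre of the flat top face of the cap of spring_a; sinks as the spring is compressed
- spring_b_top (a point): centre of the flat top face of the cap of spring_b; sinks as the spring is compressed
- spring_c_top (a point): centre of the flat top face of the cap of spring_c; sinks as the spring is compressed
- tester: fixed spring tester: dark steel plate 110 x 320 x 16 mm (x, y, z), three sockets in a row along its y, 85 mm apart, the middle one at its centre; each a collar of 35 mm bore, 6 mm high, its floor the plate's top. 41.5 mm to +x of the row: the reference bar, a thick post at +y 143 mm (24 mm dia., 107 mm high with its black ball), a thin post at -y 143 mm. Origin: centre of the underside
- station_1 (a point): centre of the floor of the socket at the thick-post end (+y of the tester), 16 mm above the table
- pointer_1 (a joint): drag pointer of the socket at the thick-post end (+y of the tester): how far (m) it has been pushed down, 0 at the start, 0.032 at most. A 12 mm brass block on an upright rod (6 mm dia., top 82 mm above the table) 33 mm to the tester's +x of the socket's centre, with a tongue 1 mm under the cap's rim: the sinking cap pushes it down (0.7 N) and it stays there. 0.0165: level with the bar
- pointer_1_edge (a point): middle of the top face of the block of pointer_1; 80 mm above the table at the start
- station_2 (a point): centre of the floor of the socket in the middle, 16 mm above the table
- pointer_2 (a joint): drag pointer of the socket in the middle: how far (m) it has been pushed down, 0 at the start, 0.032 at most. A 12 mm brass block on an upright rod (6 mm dia., top 82 mm above the table) 33 mm to the tester's +x of the socket's centre, with a tongue 1 mm under the cap's rim: the sinking cap pushes it down (0.7 N) and it stays there. 0.0165: level with the bar
- pointer_2_edge (a point): middle of the top face of the block of pointer_2; 80 mm above the table at the start
- station_3 (a point): centre of the floor of the socket at the thin-post end (-y of the tester), 16 mm above the table
- pointer_3 (a joint): drag pointer of the socket at the thin-post end (-y of the tester): how far (m) it has been pushed down, 0 at the start, 0.032 at most. A 12 mm brass block on an upright rod (6 mm dia., top 82 mm above the table) 33 mm to the tester's +x of the socket's centre, with a tongue 1 mm under the cap's rim: the sinking cap pushes it down (0.7 N) and it stays there. 0.0165: level with the bar
- pointer_3_edge (a point): middle of the top face of the block of pointer_3; 80 mm above the table at the start
- reference_bar (a point): middle of the top edge of the reference bar, a level metal strip 3 mm thick, 6 mm high, 280 mm long along the row, just beyond the pointers. Its top edge is 47.5 mm above the socket floors (63.5 mm above the table). Under 12 N a good spring's pointer (top of its block) stays above this edge and a weak one's goes below it, by 4 mm or more either way
- reject_tray: fixed open grey plastic tray, 120 x 120 x 30 mm outside, walls 4 mm, floor 4 mm thick. Origin: centre of its underside
- screwdriver: bystander: screwdriver lying on the table; origin about its middle
- calliper: bystander: steel calliper, 150 mm long, lying flat; origin at the middle of its beam's underside
- core_plug: bystander: grey stone core plug, 25 mm dia., 45 mm high, standing; origin under its centre
- washer: bystander: steel washer, 36 mm dia., 5 mm thick; origin under its centre
- jar: bystander: clear sample jar, 60 mm dia., 75 mm high; origin under its centre
- mug: bystander: white mug, 76 mm dia., 85 mm high; origin under its centre
There are look-alikes about, which are no part of the job. Several things have the shape of the reject_tray; the one meant has the colours described above.

How it is judged:
At the end, for the whole second after the job is handed in: The weak spring stands upright (within 0.15 rad), at rest, on the reject tray's floor, and its pointer is left below the reference edge (over 16.5 mm down); the other two are still seated (moved under 8 mm, upright within 0.1 rad), their pointers 6.5 to 16.5 mm down (tested, above the edge) (((x of spring_a in the frame of reject_tray between -0.045 and 0.045 m and y of spring_a in the frame of reject_tray between -0.045 and 0.045 m and z of spring_a in the frame of reject_tray below 0.01 m and angle between spring_a's own z axis and vertical below 0.15 rad and linear speed of spring_a below 0.02 m/s) or (x of spring_b in the frame of reject_tray between -0.045 and 0.045 m and y of spring_b in the frame of reject_tray between -0.045 and 0.045 m and z of spring_b in the frame of reject_tray below 0.01 m and angle between spring_b's own z axis and vertical below 0.15 rad and linear speed of spring_b below 0.02 m/s) or (x of spring_c in the frame of reject_tray between -0.045 and 0.045 m and y of spring_c in the frame of reject_tray between -0.045 and 0.045 m and z of spring_c in the frame of reject_tray below 0.01 m and angle between spring_c's own z axis and vertical below 0.15 rad and linear speed of spring_c below 0.02 m/s)) and ((x of spring_a in the frame of reject_tray between -0.045 and 0.045 m and y of spring_a in the frame of reject_tray between -0.045 and 0.045 m and z of spring_a in the frame of reject_tray below 0.01 m and angle between spring_a's own z axis and vertical below 0.15 rad and linear speed of spring_a below 0.02 m/s) or (distance of spring_a from where it was at the start of the episode below 0.008 m and angle between spring_a's own z axis and vertical below 0.1 rad)) and ((x of spring_b in the frame of reject_tray between -0.045 and 0.045 m and y of spring_b in the frame of reject_tray between -0.045 and 0.045 m and z of spring_b in the frame of reject_tray below 0.01 m and angle between spring_b's own z axis and vertical below 0.15 rad and linear speed of spring_b below 0.02 m/s) or (distance of spring_b from where it was at the start of the episode below 0.008 m and angle between spring_b's own z axis and vertical below 0.1 rad)) and ((x of spring_c in the frame of reject_tray between -0.045 and 0.045 m and y of spring_c in the frame of reject_tray between -0.045 and 0.045 m and z of spring_c in the frame of reject_tray below 0.01 m and angle between spring_c's own z axis and vertical below 0.15 rad and linear speed of spring_c below 0.02 m/s) or (distance of spring_c from where it was at the start of the episode below 0.008 m and angle between spring_c's own z axis and vertical below 0.1 rad)) and ((value of joint pointer_1 above 0.0165 m and horizontal distance between each of spring_a, spring_b, spring_c and station_1 above 0.05 m and value of joint pointer_2 between 0.0065 and 0.0165 m and value of joint pointer_3 between 0.0065 and 0.0165 m) or (value of joint pointer_2 above 0.0165 m and horizontal distance between each of spring_a, spring_b, spring_c and station_2 above 0.05 m and value of joint pointer_1 between 0.0065 and 0.0165 m and value of joint pointer_3 between 0.0065 and 0.0165 m) or (value of joint pointer_3 above 0.0165 m and horizontal distance between each of spring_a, spring_b, spring_c and station_3 above 0.05 m and value of joint pointer_1 between 0.0065 and 0.0165 m and value of joint pointer_2 between 0.0065 and 0.0165 m))); the robot touches nothing.
It fails at once if a spring bears on the tester with more than 18 N (16 N of pressing, its own weight of 1.3 N, and a little) (contact force between any of spring_a, spring_b, spring_c and tester above 18 N).
It fails at once if a drag pointer is pushed by the fingers (contact force between the fingers and pointer_1 above 0.3 N or contact force between the fingers and pointer_2 above 0.3 N or contact force between the fingers and pointer_3 above 0.3 N).
It fails at once if a bystander is moved by more than 25 mm (distance of any of screwdriver, calliper, core_plug, washer, jar, mug from where it was at the start of the episode above 0.025 m).
It also fails if it takes over 59 s, if anything falls off the work surface, if the arm or the gripper's body presses on something with over 40 N, if the wrist force passes 120 N, or if a joint passes its speed limit or range.

## Working session

There is one attempt and no reset: what is moved stays moved. The work goes in short steps, each a Python script; the robot and the scene stay as the last script left them, time stands still between calls to the robot, and variables do not carry over. Pictures are saved under pics/ and viewed, and the job is handed in when it is done.

```bash
ls; mkdir -p pics; cat > h.py <<'E'
import numpy as np, cv2
from station import manip
def snap(name,fn):
    P=manip.camera_params(name); im=manip.read_camera(name)
    cv2.imwrite(f'pics/{fn}.png',cv2.cvtColor(im,cv2.COLOR_RGB2BGR)); return im,P
def ray(P,px):
    K=np.array(P['mtx']);T=np.array(P['cam_to_world'])
    d=np.linalg.inv(K)@np.array([px[0],px[1],1.]); d=np.array([d[0],-d[1],-d[2]])
    return T[:3,3],T[:3,:3]@d
def onz(P,px,z):
    o,d=ray(P,px); return o+d*(z-o[2])/d[2]
def proj(P,X):
    K=np.array(P['mtx']);T=np.array(P['cam_to_world'])
    c=T[:3,:3].T@(np.array(X)-T[:3,3]); q=K@np.array([c[0],-c[1],-c[2]]); return q[:2]/q[2]
E
python3 - <<'E'
from h import *
import numpy as np
np.set_printoptions(precision=4,suppress=True)
for n in ['scene','side','wrist']:
    im,P=snap(n,n+'0'); print(n,P['cam_to_world'],P['mtx'],P.keys())
print(manip.current_t(),manip.current_tcp_rot(),manip.current_ft_force())
E
```

```text
pics
scene [[-0.7897 -0.512   0.3379  0.8408]
 [ 0.6135 -0.6566  0.4387  0.4898]
 [-0.0028  0.5538  0.8326  0.9353]
 [ 0.      0.      0.      1.    ]] [[423.3856   0.     312.7916]
 [  0.     423.3856 204.469 ]
 [  0.       0.       1.    ]] dict_keys(['mtx', 'cam_to_world'])
side [[ 0.924   0.2364 -0.3006  0.2262]
 [-0.3819  0.532  -0.7558 -0.6975]
 [-0.0187  0.8131  0.5818  0.6546]
 [ 0.      0.      0.      1.    ]] [[375.897    0.     312.788 ]
 [  0.     375.897  205.6563]
 [  0.       0.       1.    ]] dict_keys(['mtx', 'cam_to_world'])
wrist [[ 0.2494 -0.9152 -0.3166  0.0542]
 [ 0.9684  0.2348  0.0841  0.5535]
 [-0.0027 -0.3276  0.9448  0.3729]
 [ 0.      0.      0.      1.    ]] [[296.2053   0.     317.948 ]
 [  0.     296.2053 197.9497]
 [  0.       0.       1.    ]] dict_keys(['mtx', 'cam_to_world'])
0.15 [-3.1399 -0.0002  2.8908] [-0.0319  0.0472 -1.2884]
```

View pics/scene0.png

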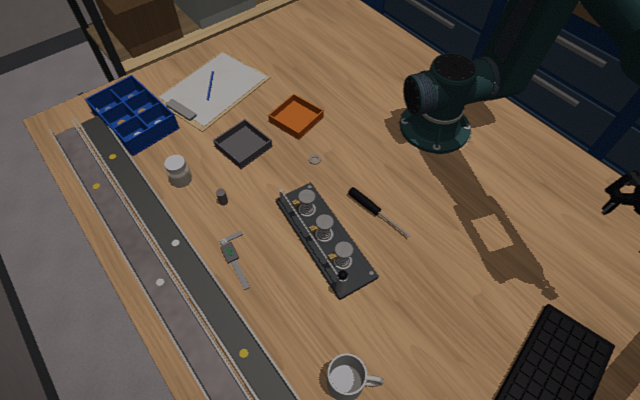

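View pics/side0.png

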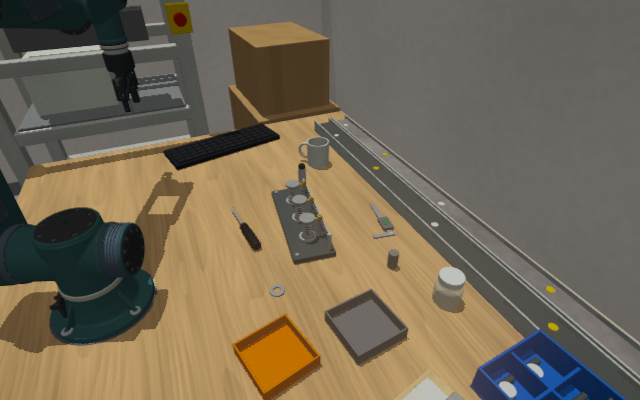

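View pics/wrist0.png

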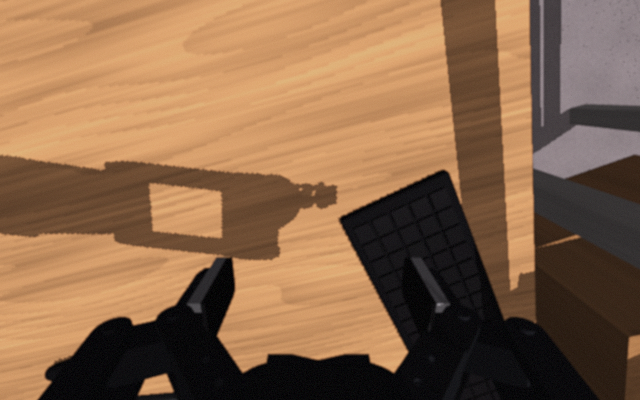

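The scene view shows the tester with its plate centred around (326,240), caps near (307,197), (324,222) and (343,249), and the black ball of the thick post at (342,274). The tray-shaped candidates are a grey one at (243,143) and an orange one at (296,116). The grey one fits the description. The side view has them at (366,325) and (276,354). I'll confirm with enlarged crops.

```bash
python3 - <<'E'
import cv2,numpy as np
a=cv2.imread('pics/scene0.png');b=cv2.imread('pics/side0.png')
x=cv2.resize(a[90:310,200:400],None,fx=2,fy=2,interpolation=cv2.INTER_CUBIC)
y=cv2.resize(b[155:375,220:420],None,fx=2,fy=2,interpolation=cv2.INTER_CUBIC)
cv2.imwrite('pics/crop0.png',np.hstack([x,y]))
E
```

```text
(no output)
```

View pics/crop0.png

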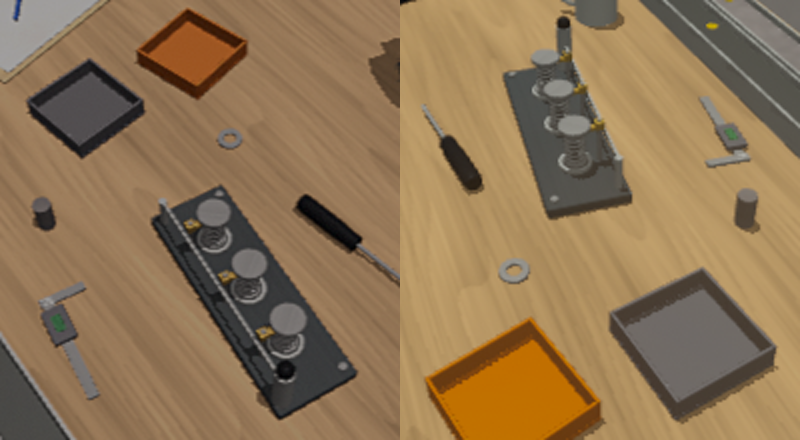

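Confirmed: the grey tray has grey floor and walls, and the other is plainly orange. Next I'll measure the plate, caps and tray from both views.

```bash
cat > det.py <<'E'
from h import *
np.set_printoptions(precision=4,suppress=True)
def caps(im,box):
    x0,y0,x1,y1=box
    c=cv2.resize(im[y0:y1,x0:x1],None,fx=4,fy=4,interpolation=cv2.INTER_CUBIC)
    h=cv2.cvtColor(c,cv2.COLOR_RGB2HSV)
    m=((h[...,1]<40)&(h[...,2]>105)).astype(np.uint8)
    m=cv2.morphologyEx(m,cv2.MORPH_OPEN,cv2.getStructuringElement(cv2.MORPH_ELLIPSE,(21,21)))
    out=[]
    for k in cv2.findContours(m,0,2)[0]:
        if cv2.contourArea(k)>1200:
            e=cv2.fitEllipse(k); out.append((((e[0][0]+.5)/4-.5+x0,(e[0][1]+.5)/4-.5+y0),np.array(e[1])/4,e[2]))
    return out,m
E
python3 - <<'E'
from det import *
from scipy.optimize import least_squares
im={n:cv2.cvtColor(cv2.imread(f'pics/{n}0.png'),cv2.COLOR_BGR2RGB) for n in('scene','side')}
P={n:manip.camera_params(n) for n in im}
C={}
for n,b in(('scene',(270,180,380,300)),('side',(265,165,340,265))):
    C[n],m=caps(im[n],b); cv2.imwrite(f'pics/m_{n}.png',m*255)
    for e in C[n]: print(n,e)
# triangulate by nearest
for a in sorted(C['scene'],key=lambda e:e[0][1]):
    best=None
    for b in C['side']:
        o1,d1=ray(P['scene'],a[0]);o2,d2=ray(P['side'],b[0])
        A=np.c_[d1,-d2];t=np.linalg.lstsq(A,o2-o1,rcond=None)[0]
        p,q=o1+d1*t[0],o2+d2*t[1];g=np.linalg.norm(p-q)
        if best is None or g<best[0]: best=(g,(p+q)/2,b[0])
    print(a[0],best)
# tray mask
for n,b in(('scene',(205,110,280,175)),('side',(315,280,415,370))):
    x0,y0,x1,y1=b; h=cv2.cvtColor(im[n][y0:y1,x0:x1],cv2.COLOR_RGB2HSV)
    m=((h[...,1]<75)).astype(np.uint8); m=cv2.morphologyEx(m,cv2.MORPH_CLOSE,np.ones((5,5)))
    k=max(cv2.findContours(m,0,2)[0],key=cv2.contourArea)
    q=cv2.approxPolyDP(k,4,True)[:,0]+[x0,y0]
    print(n,'tray',q.tolist(),[onz(P[n],p,0)[:2].round(4).tolist() for p in q],[onz(P[n],p,.03)[:2].round(4).tolist() for p in q])
E
```

```text
scene ((343.62110900878906, 248.998046875), array([14.9461, 17.2296]), 98.80703735351562)
scene ((324.27579498291016, 221.26372528076172), array([13.7296, 16.4979]), 95.22618103027344)
scene ((306.37512588500977, 195.7718448638916), array([12.8376, 15.531 ]), 89.95026397705078)
side ((306.51683044433594, 217.07763671875), array([10.0615, 16.0497]), 88.19094848632812)
side ((298.885066986084, 198.68009185791016), array([ 8.713 , 14.7053]), 87.4603271484375)
(306.37512588500977, 195.7718448638916) (np.float64(0.0007592429657774903), array([0.49  , 0.0092, 0.08  ]), (306.51683044433594, 217.07763671875))
(324.27579498291016, 221.26372528076172) (np.float64(0.0006022305724887354), array([0.5013, 0.0936, 0.0801]), (298.885066986084, 198.68009185791016))
(343.62110900878906, 248.998046875) (np.float64(0.026127537674111554), array([0.5099, 0.1583, 0.0398]), (298.885066986084, 198.68009185791016))
scene tray [[245, 119], [213, 140], [241, 168], [271, 146], [270, 139]] [[0.432, -0.3795], [0.5533, -0.3651], [0.5449, -0.2248], [0.4316, -0.2402], [0.4183, -0.2646]] [[0.4451, -0.3516], [0.5626, -0.3376], [0.5544, -0.2019], [0.4447, -0.2168], [0.4318, -0.2404]]
side tray [[371, 289], [325, 311], [327, 323], [358, 364], [405, 337], [407, 329]] [[0.561, -0.2024], [0.4398, -0.2175], [0.431, -0.2473], [0.4467, -0.3544], [0.5606, -0.3395], [0.5749, -0.3251]] [[0.5456, -0.2251], [0.43, -0.2395], [0.4217, -0.268], [0.4366, -0.3701], [0.5452, -0.3559], [0.5589, -0.3422]]
```

```bash
python3 - <<'E'
from det import *
P={n:manip.camera_params(n) for n in('scene','side')}
S=[(343.62,249.0),(324.28,221.26),(306.375,195.77)]
X=np.array([onz(P['scene'],p,.081) for p in S]); print(X)
D=[(298.885,198.68),(306.517,217.078)]
Y=np.array([onz(P['side'],p,.081) for p in D]);print(Y)
print(np.linalg.norm(np.diff(X[:,:2],axis=0),axis=1))
v=X[0,:2]-X[2,:2]; yaw=np.arctan2(-v[0],v[1]); print('yaw',yaw)
mid=(X[:,:2].mean(0)); 
mid=(mid+ (Y[0,:2]+Y[1,:2])/2+np.array([-np.sin(yaw),np.cos(yaw)])*.0425)/2
for k in(1,0,-1):
    c=mid+k*.085*np.array([-np.sin(yaw),np.cos(yaw)]); print(c,proj(P['side'],[*c,.081]),manip.solve_ik([*c,.07],[np.pi,0,np.pi+yaw]))
# ball check
b=mid+.143*np.array([-np.sin(yaw),np.cos(yaw)])+.0415*np.array([np.cos(yaw),np.sin(yaw)])
print('ball',proj(P['scene'],[*b,.1]),proj(P['side'],[*b,.1]))
# bystander mug
print(onz(P['scene'],(347,365),.085))
E
```

```text
[[0.5133 0.1782 0.081 ]
 [0.5019 0.0939 0.081 ]
 [0.4907 0.0096 0.081 ]]
[[0.5006 0.0926 0.081 ]
 [0.4892 0.0083 0.081 ]]
[0.0851 0.085 ]
yaw -0.13309716319153927
[0.5125 0.1775] [292.3205 182.4393] [ 0.2288  0.1661  1.6275  0.      1.3481 -1.2089]
[0.5013 0.0932] [299.0311 198.5057] [ 0.0726  0.0967  1.7056  0.      1.3393 -1.3651]
[0.49  0.009] [306.6921 216.8477] [-0.0974  0.0537  1.7518  0.      1.3361 -1.5351]
ball [342.4149 274.0579] [301.4329 165.0517]
[0.6715 0.3754 0.085 ]
```

The 85 mm spacing, the cap height of about 0.08 m and the ball projection at (342,274) all agree. Next I'll press station 1.

```bash
cat > press.py <<'E'
from det import *
import time
YAW=-0.1331; ex=np.array([np.cos(YAW),np.sin(YAW)]); ey=np.array([-np.sin(YAW),np.cos(YAW)]); MID=np.array([.5013,.0932])
RPY=[np.pi,0,np.pi+YAW]
def st(i): return MID+(2-i)*.085*ey
def F(n=3):
    return np.mean([manip.current_ft_force()[2] for _ in range(n)])
def press(i,first=False):
    c=st(i)
    if first: manip.move_pose([*c,.13],RPY)
    else: manip.line_to([*c,.13],max_speed=.15)
    manip.wait(.2); f0=F(); z=.092
    manip.line_to([*c,z],max_speed=.08); manip.wait(.1)
    log=[]; k=1.2
    for _ in range(30):
        f=F()-f0; za=manip.current_position()[2]; log.append((round(za*1e3,2),round(f,2)))
        on=[l for l in log if l[1]>1]
        if len(on)>=2: k=max(.4,(on[-1][1]-on[0][1])/max(.5,(on[0][0]-on[-1][0])))
        if f>11.6 or f<-1: break
        dz=2. if not on else (2. if len(on)<2 else min(4.,(12-f)/k/1.05))
        z-=max(dz,.2)*1e-3
        manip.line_to([*c,z],max_speed=.03); manip.wait(.12)
    print(i,'f0',f0,log,'k',k,'t',manip.current_t())
    manip.line_to([*c,.13],max_speed=.12)
E
python3 - <<'E'
from press import *
manip.grab(); print(manip.current_width())
press(1,True)
snap('scene','scene1');snap('side','side1');print(manip.current_t())
E
```

```text
-0.003772222502374718
1 f0 -0.11426174196942757 [(np.float64(92.55), np.float64(1.04)), (np.float64(90.19), np.float64(-0.8)), (np.float64(87.98), np.float64(0.35)), (np.float64(86.18), np.float64(1.39)), (np.float64(82.27), np.float64(2.77)), (np.float64(78.28), np.float64(4.51)), (np.float64(74.64), np.float64(6.71)), (np.float64(71.12), np.float64(9.15)), (np.float64(67.52), np.float64(11.0)), (np.float64(65.45), np.float64(11.28)), (np.float64(63.91), np.float64(12.05))] k 0.4 t 7.5917
8.4083
```

Station 1 pressed 24 mm at 12 N, about 0.49 N/mm, so it's weak. The force reading is noisy, so I'll average it over time for the other two.

```bash
python3 - <<'E'
s=open('press.py').read()
s=s.replace("    return np.mean([manip.current_ft_force()[2] for _ in range(n)])","    v=[]\n    for _ in range(6): v.append(manip.current_ft_force()[2]); manip.wait(.04)\n    return np.mean(v)")
s=s.replace("if l[1]>1]","if l[1]>1 and l[0]<88.5]")
s=s.replace("z=.092","z=.090").replace("max(.4,","max(.8 if len(on)<3 else .4,")
open('press.py','w').write(s)
E
python3 - <<'E'
from press import *
press(2); press(3)
c=st(3); manip.line_to([*c,.2],max_speed=.2)
snap('scene','scene2');snap('side','side2');snap('wrist','wrist2');print(manip.current_t(),manip.current_position())
E
python3 - <<'E'
import cv2,numpy as np
a=cv2.imread('pics/scene2.png')[175:305,265:385];b=cv2.imread('pics/side2.png')[155:265,260:360]
a=cv2.resize(a,(480,520),interpolation=cv2.INTER_CUBIC);
cv2.imwrite('pics/crop2.png',a)
E
```

```text
2 f0 0.21026565279770856 [(np.float64(90.38), np.float64(0.0)), (np.float64(88.08), np.float64(0.29)), (np.float64(86.17), np.float64(2.34)), (np.float64(84.18), np.float64(4.28)), (np.float64(81.02), np.float64(8.1)), (np.float64(78.42), np.float64(10.9)), (np.float64(77.64), np.float64(12.0))] k 1.1324736225087924 t 14.3167
3 f0 0.0199340940297462 [(np.float64(90.38), np.float64(-0.13)), (np.float64(88.07), np.float64(0.13)), (np.float64(86.17), np.float64(2.54)), (np.float64(84.19), np.float64(4.23)), (np.float64(80.87), np.float64(7.4)), (np.float64(77.61), np.float64(10.65)), (np.float64(76.52), np.float64(12.02))] k 0.9823834196891187 t 20.85
22.1083 [0.4888 0.0091 0.1975]
```

View pics/crop2.png

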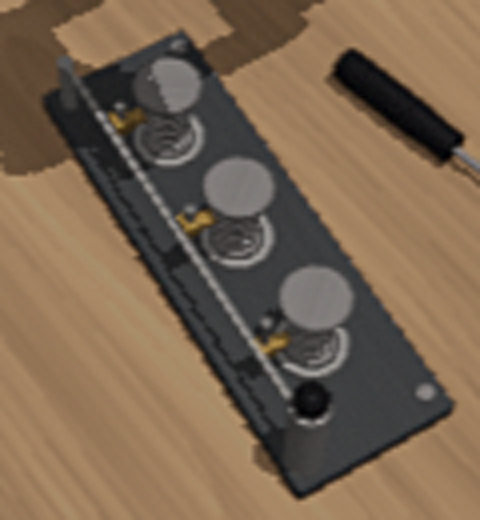

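View pics/side2.png

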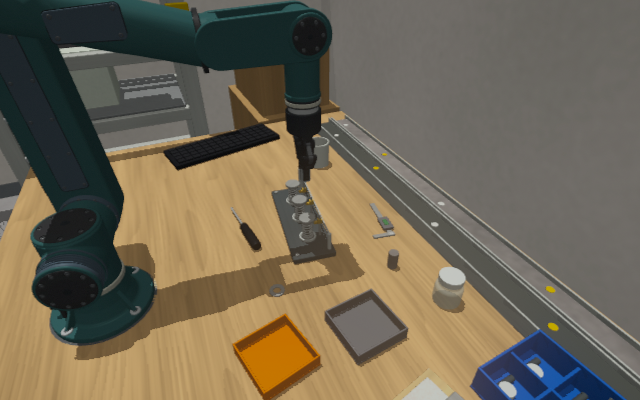

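View pics/wrist2.png

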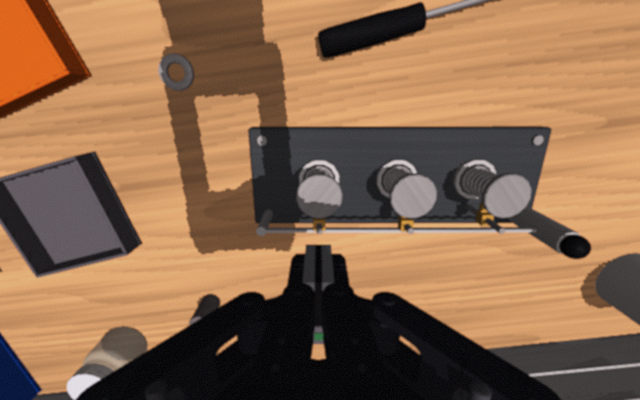

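In the crop, the brass blocks of stations 2 and 3 sit up by their rod tops at (195,222) and (125,120). Station 1's block at (272,345) is far down its rod. I'll put numbers on each pointer from the brass masks.

```bash
python3 - <<'E'
from press import *
P=manip.camera_params('scene')
def cen(fn,i):
    im=cv2.imread(f'pics/{fn}.png'); h=cv2.cvtColor(im,cv2.COLOR_BGR2HSV)
    m=((h[...,1]>130)&(h[...,0]>12)&(h[...,0]<32)&(h[...,2]>80))
    r=proj(P,[*(st(i)+.033*ex),.065]).astype(int); w=12
    ys,xs=np.nonzero(m[r[1]-w:r[1]+w,r[0]-w:r[0]+w]); return np.array([xs.mean()+r[0]-w,ys.mean()+r[1]-w]),len(xs)
for i in(1,2,3):
    a,n0=cen('scene0',i);b,n=cen('scene2',i)
    v=proj(P,[*(st(i)+.033*ex),.054])-proj(P,[*(st(i)+.033*ex),.074]) # 20mm
    print(i,a,n0,b,n,'down mm',20*(b-a)@v/(v@v))
E
```

```text
1 [332.4583 255.7917] 24 [333.5625 260.4375] 16 down mm 23.1104686765162
2 [313.4091 227.9091] 22 [314.0385 229.9615] 26 down mm 9.721986914623129
3 [296.   202.25] 20 [295.6471 204.1176] 17 down mm 8.196847058693828
```

Pointer drops are about 23, 9.7 and 8 mm, so station 1 is the weak spring. Force/displacement agrees: k is about 0.49 there, against 1.13 and 0.98 N/mm. Picking it up now.

```bash
python3 - <<'E'
from press import *
im=cv2.cvtColor(cv2.imread('pics/scene2.png'),cv2.COLOR_BGR2RGB);P=manip.camera_params('scene')
for e in caps(im,(270,180,380,300))[0]: print(onz(P,e[0],.081)[:2])
c=st(1)
manip.open(); manip.line_to([*c,.15],max_speed=.2)
manip.line_to([*c,.061],max_speed=.08); manip.grab()
print(manip.current_width(),manip.current_ft_force(),manip.current_t())
manip.line_to([*c,.085],max_speed=.04); manip.line_to([*c,.195],max_speed=.12); manip.wait(.3)
print(manip.current_width(),manip.current_ft_force(),manip.current_t())
for n in('scene','side','wrist'): snap(n,n+'3')
E
python3 -c "
import cv2,numpy as np
a=cv2.imread('pics/scene3.png')[150:310,260:460];b=cv2.imread('pics/side3.png')[90:250,220:420]
cv2.imwrite('pics/crop3.png',np.hstack([cv2.resize(x,(400,320),interpolation=2) for x in(a,b)]))"
```

```text
[0.5133 0.1782]
[0.5019 0.0938]
[0.4852 0.0118]
0.4520879791366096 [ 0.9705 -0.1701  1.0332] 25.6917
0.45887215193325287 [ 0.6087  0.4829 -0.839 ] 27.8083
```

View pics/crop3.png

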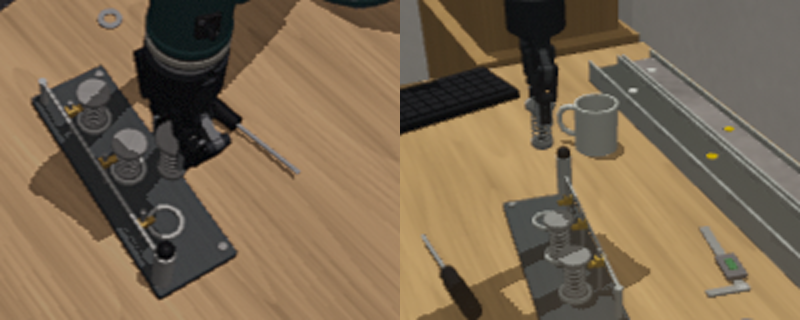

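View pics/wrist3.png

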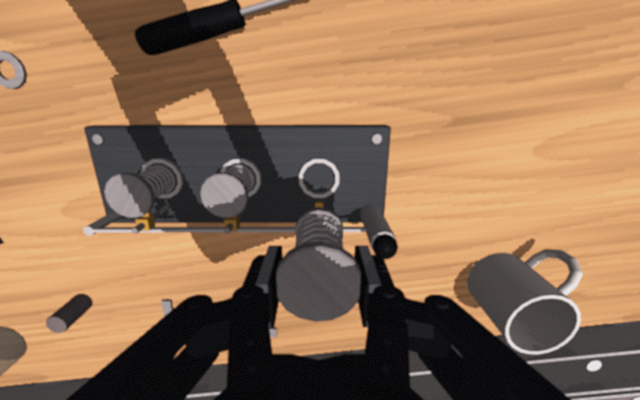

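The spring is held by its cap and hangs upright, and socket 1 is empty at (320,180) in the wrist view. Carrying it to the grey tray.

```bash
python3 - <<'E'
from press import *
T=np.array([.4955,-.2895])
manip.line_to([*T,.195],max_speed=.13); manip.wait(.3); f0=manip.current_ft_force()[2]
manip.line_to([*T,.065],max_speed=.1); manip.line_to([*T,.0485],max_speed=.03); manip.wait(.3)
print(manip.current_position(),manip.current_ft_force()[2]-f0,manip.current_t())
for n in('scene','side'): snap(n,n+'4')
E
python3 -c "
import cv2,numpy as np
a=cv2.imread('pics/scene4.png')[90:250,180:380];b=cv2.imread('pics/side4.png')[210:370,270:470]
cv2.imwrite('pics/crop4.png',np.hstack([cv2.resize(x,(400,320),interpolation=2) for x in(a,b)]))"
```

```text
[ 0.4956 -0.2895  0.0487] 1.3987566515456402 34.45
```

View pics/crop4.png

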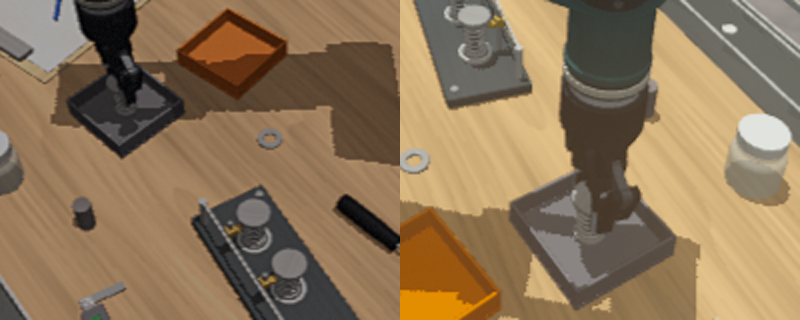

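The foot is on the tray floor: force is up 1.4 N, about the spring's weight. Releasing.

```bash
python3 - <<'E'
from press import *
T=np.array([.4955,-.2895])
manip.open(); manip.wait(.2)
manip.line_to([*T,.2],max_speed=.1)
manip.move_pose([.35,-.25,.28],RPY)
for n in('scene','side','wrist'): snap(n,n+'5')
print(manip.current_t())
E
python3 -c "
import cv2,numpy as np
a=cv2.imread('pics/scene5.png')[100:300,190:390];b=cv2.imread('pics/side5.png')[170:370,240:440]
cv2.imwrite('pics/crop5.png',np.hstack([cv2.resize(x,(400,400),interpolation=2) for x in(a,b)]))"
```

```text
37.8083
```

View pics/crop5.png

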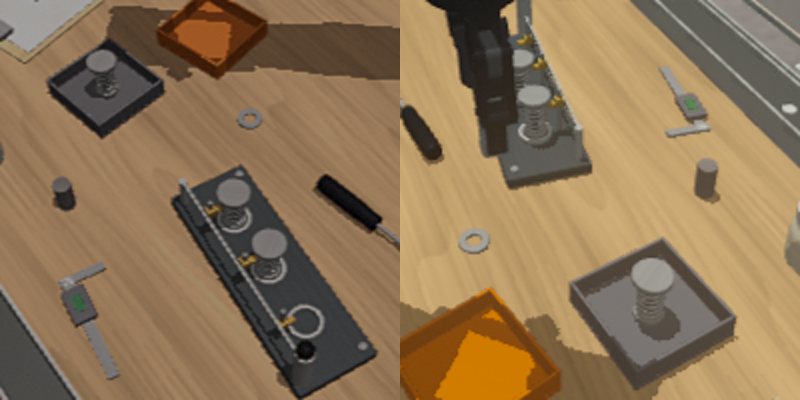

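View pics/side5.png

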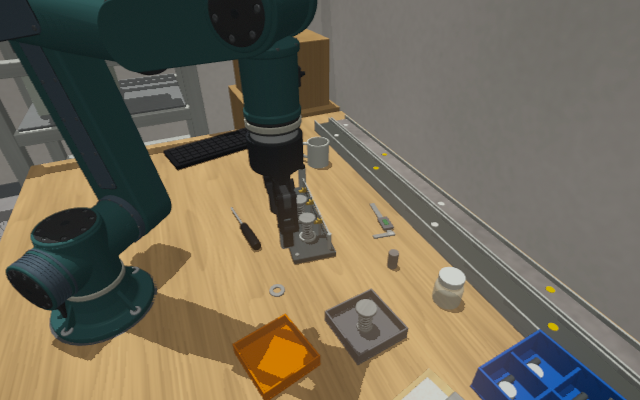

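The spring stands upright mid-tray, with the other two seated and the bystanders where they were. One last numeric check before handing in.

```bash
python3 - <<'E'
from press import *
P=manip.camera_params('scene')
def cen(fn,i):
    h=cv2.cvtColor(cv2.imread(f'pics/{fn}.png'),cv2.COLOR_BGR2HSV)
    m=((h[...,1]>130)&(h[...,0]>12)&(h[...,0]<32)&(h[...,2]>80))
    r=proj(P,[*(st(i)+.033*ex),.065]).astype(int); w=12
    ys,xs=np.nonzero(m[r[1]-w:r[1]+w,r[0]-w:r[0]+w]); return np.array([xs.mean()+r[0]-w,ys.mean()+r[1]-w])
for i in(1,2,3):
    v=proj(P,[*(st(i)+.033*ex),.054])-proj(P,[*(st(i)+.033*ex),.074]); d=cen('scene5',i)-cen('scene0',i)
    print(i,'down mm',20*d@v/(v@v))
im=cv2.cvtColor(cv2.imread('pics/scene5.png'),cv2.COLOR_BGR2RGB)
for e in caps(im,(270,180,380,300))[0]: print('cap',onz(P,e[0],.081)[:2])
for e in caps(im,(225,120,265,155))[0]: print('tray cap',onz(P,e[0],.069)[:2])
im=cv2.cvtColor(cv2.imread('pics/side5.png'),cv2.COLOR_BGR2RGB)
manip.job_done(); print(manip.current_t())
E
```

```text
1 down mm 22.283556102009147
2 down mm 9.501008221659077
3 down mm 9.489563870120042
cap [0.5019 0.0939]
cap [0.4907 0.0096]
tray cap [ 0.4957 -0.2878]
the job is handed in; nothing more can be done
the job is handed in; nothing more can be done
```

I pressed all three springs to about 12 N. The weak one was at the thick-post end (station 1), and I stood it upright in the grey reject tray. The job is handed in; the last clock reading was 37.8 s, just before the final checks.

| Station | Force (N) | Stiffness (N/mm) | Pointer drop at the end (mm) | Against the edge (16.5 mm) |
|---|---|---|---|---|
| 1 (thick post) | 12.05 | about 0.49 | about 22 | below: weak |
| 2 (middle) | 12.00 | about 1.13 | about 9.5 | above: good |
| 3 (thin post) | 12.02 | about 0.98 | about 9.5 | above: good |

- **Placing:** the last pictures put the weak spring's cap within 2 mm of the tray centre, and the spring looked upright.
- **Other two springs:** their cap positions match the start to 0.1 mm. The bystanders in view looked unmoved, though I did not measure them.
- **Readings that disagreed:**
  - The station 1 force was not averaged and was noisy by about 1 N. The script's own fit gave 0.4 N/mm there, its lower limit, so I took 0.49 from the travel instead.
  - An earlier picture put station 3's pointer at 8.2 mm and its cap 6 mm off, because the arm's shadow lay across it. The later, unshadowed picture cleared both up.

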